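Load the lens-holder feeder and set its gate screw

ROBOT

A 7-joint arm with a two-finger parallel gripper is mounted at the origin on the work surface. World frame = base frame: x ahead of the robot, y to its left, z up, the work surface at z = 0. Lengths are in m, angles in rad, forces in N, time in s.
With the tool pointing down it reaches from about 0.425 to 0.825 m from the base axis. Payload 3.6 kg.
Tool frame: the origin (TCP) lies midway between the tips of the shut fingers; the grasp point (between the pads) lies 19 mm behind it (pinch_z is the z of the grasp point in the tool frame, in m); z points along the fingers, y is the line along which they close (so a half turn about z gives the same grasp; the last joint's range is limited). The gripper opens to 93 mm and grips with 3 to 60 N. Pads are 15 mm wide; open, the fingers measure 128 mm over their backs; the gripper's body (75 mm by 188 mm) begins 65 mm behind the grasp point.
Start: joints at [1.29, 0.615, -0.013, 1.423, 0.008, 1.103, -0.04], TCP at [0.163, -0.629, 0.219] pointing down, gripper open.
Joint ranges: [-3.12, 3.12], [-0.3, 2.06], [-1.34, 1.32], [0.26, 2.42], [-1.36, 4.5], [0.01, 1.98], [-2.84, 2.84]. Speed limits (rad/s): [2.79, 2.79, 3.14, 3.14, 3.14, 3.14, 3.14].

INTERFACE

Orientations are given as a rotation vector (axis times angle).
In Python, from bench import sense, camera, get_calibration, finish_job, pinch_z gives the robot as it stands.
- The arm moves only by the tool arm_command, never from a script. Its argument "commands" is a list of rows, each an object with "angular": the turn, a rotation vector about the tool's x, y, z in degrees, a list of three; "travel": the shift along the tool's x, y, z in m, a list of three; "jaw": the finger opening in m, from 0 to 0.093. A call has 1 to 20 rows; each row is the pose to reach, as a shift and turn from the pose commanded when the call began, along the tool's axes at that moment; what a row does not reach only later rows make up. A row lasts 1/10 s, in which the tool goes at most 50 mm and 8.59 degrees, less where a joint would pass 70% of its speed; a pose out of reach is approached as far as the arm can. A call with a gripper value outside its range is refused whole. The fingers move at their own pace and stop on an object; "newtons" is the grip in N (left out, the last holds). Time passes only in rows, so rows that repeat a pose let the fingers close. It gives the time, the measured TCP pose, the force, the opening and the grip force at its end, in the units of the state.
- sense(): the state, without advancing time (a new reading comes with each control period).
- camera(name): name is "scene" or "top"; returns the picture (384x512x3 uint8, red, green, blue); there is no depth.
- get_calibration(name): a dict with "mtx" (3x3 intrinsics, pixels), "rvec" (rotation vector, rad) and "tvec" (3), from world to camera coordinates, as OpenCV has them. Camera axes: x right, y down, z forward; pixel columns grow to the right and rows downward; lengths in m; the calibration is good to about 2 mm. A picture is of the moment at which its call begins. get_calibration takes no time and is no camera call.
- finish_job(): hands the job in; it is judged then, once.
The state is a dict: "time_s": time; "joints": joint angles; "qd": joint speeds; "tau": joint torques, N m; "position": TCP position; "tool_rot": TCP orientation; "force": force on the tool from outside, world axes, zero at the start; "ft_torque": the same for the moment, N m; "opening": opening from 0.0 (shut) to 1.0 (fully open); "grip_force": force on a finger pad.
Only numpy, scipy, OpenCV 4.12 (cv2) and the standard library are available. Lean on these libraries where they do the work, as an engineer would, in place of code of your own. Each camera call takes 0.05 s, during which the arm holds its last target. There are 200 camera calls.

TASK

Load the parts feeder: raise the red bar of its tray so that all three lens holders slide off into the blue hopper, without touching the holders, and lower the tray flat again. Then set the gate: turn the orange gate screw clockwise until it seats, back it off a quarter turn and finish still gripping it there, keeping it still. Do not disturb the other things on the bench.

Things in the scene. Friction and masses are not known exactly. Their poses are not given: they have to be found in the camera images.
- feeder: the parts feeder, fixed to the table. Origin on the table surface; x axis = tipping direction (tray, then hopper, then screw), z up. Base plate x -180..120, y -60..60 mm. Along x: tray (-145..-46, floor 62 mm above the table, walls up to 84), open blue hopper, grey gate block (x 57..118, y -45..45, top at 85). At rest only the red bar and the screw with its collar rise above 85 mm
- tray (a joint): tilt of the aluminium tray about a level hinge along the feeder's y, at feeder x -50, z 58 mm; 0 = level on its rests; grows as the red bar is raised, the open hopper end staying put; stop at 1.0 rad. The tray (250 g) sinks back by its own weight when lowered or let go. It is polished: the holders slide off by 0.5 rad
- tray_bar (a point): middle of the tray's red round lift bar: 12 mm thick, about 65 mm free along the feeder's y between two thin arms; at feeder x -180, z 92 mm when level; measured from the hinge 130 mm back along the tray and 34 mm above its plane. Pinch it from above, a finger either side (30 mm free on the tray side); it turns between the fingers as the tray tilts. Rotation: the tray's own
- hopper_floor (a point): middle of the blue hopper's floor, 6 mm above the table, at feeder x 2.5 mm. Inside the hopper: feeder x -45..57, y -40..40 mm, rim at 56 mm; the taller gate block is its far wall
- gate_screw (a joint): angle of the gate screw, upright axis at feeder x 87.5, y 0 mm; 0 = seated on its stop (fully clockwise seen from above), grows as it is backed off (anticlockwise); stop at 4.0 rad; starts 1.9 to 2.9 rad backed off. Turns with a constant friction of 0.06 N m, stays where it is left, does not rise or sink
- wing_grip (a point): grip point of the screw's orange flat wing, on the screw axis: 122 mm above the table, 11 mm below the wing's top, 23 mm above a black disc 44 mm across that lies under it. The wing turns with the screw: 42 mm long along this frame's x, 14 mm wide along its y; white mark on top at its +x end. Its x lies along the feeder's x when seated (joint 0)
- holder1_centre (a point): centre of the brass-coloured lens holder: a 22 x 22 x 12 mm block with a round boss 16 mm across and 6 mm high on top, 18 mm in all, about 30 g; starts flat in the tray
- holder2_centre (a point): centre of the black lens holder: a 22 x 22 x 12 mm block with a round boss 16 mm across and 6 mm high on top, 18 mm in all, about 30 g; starts flat in the tray
- holder3_centre (a point): centre of the copper-coloured lens holder: a 22 x 22 x 12 mm block with a round boss 16 mm across and 6 mm high on top, 18 mm in all, about 30 g; starts flat in the tray
- solvent: bystander: white plastic bottle with a grey cap, 54 mm across, 120 mm tall; origin at the middle of its underside
- swabs: bystander: amber glass pot of cotton swabs, 68 mm across, 90 mm tall with the swabs; origin at the middle of its underside
- tape: bystander: black tape dispenser with a white roll, 130 x 55 x 82 mm, long along its x; origin at the middle of its underside
- pliers: bystander: pliers with yellow grips lying flat, 150 mm long along its x, 60 mm wide, 14 mm high; origin at the middle of its underside
- tape_roll: bystander: white paper ring lying flat beside the feeder, 60 mm across, 18 mm high; origin at the middle of its underside
- spare_ring: bystander: brass ring lying flat beside the feeder, 40 mm across, 12 mm high; origin at the middle of its underside
- holder1: the same lens holder as a whole; origin at the middle of its underside
- holder2: the same lens holder as a whole; origin at the middle of its underside
- holder3: the same lens holder as a whole; origin at the middle of its underside

How it is judged:
On the way, in this order (a step that is already met when the one before it is completed fails the run):
1. all three lens holders lie in the hopper (x of holder1_centre in the frame of feeder between -0.045 and 0.058 m and y of holder1_centre in the frame of feeder between -0.04 and 0.04 m and z of each of holder1_centre, holder2_centre, holder3_centre in the frame of feeder below 0.055 m and x of holder2_centre in the frame of feeder between -0.045 and 0.058 m and y of holder2_centre in the frame of feeder between -0.04 and 0.04 m and x of holder3_centre in the frame of feeder between -0.045 and 0.058 m and y of holder3_centre in the frame of feeder between -0.04 and 0.04 m), for 0.2 s.
2. the tray is lowered level again (value of joint tray below 0.06 rad), for 0.1 s.
3. the gate screw is turned clockwise until seated (within 0.08 rad of its stop) (value of joint gate_screw below 0.08 rad), for 0.1 s.
At the end, for the whole second after the job is handed in: All three holders lie at rest in the hopper, the tray is level (within 0.06 rad), the screw stands a quarter turn (1.57 rad, within 0.22) back from its seat and is still, and the fingers still grip its wing with more than 3 N (all of step 1 and value of joint tray below 0.06 rad and value of joint gate_screw between 1.351 and 1.791 rad and velocity of joint gate_screw between -0.1 and 0.1 rad/s and contact force between the fingers and gate_screw above 3 N and linear speed of each of holder1, holder2, holder3 below 0.05 m/s); the arm keeps its last pose, push and grip.
It fails at once if another thing on the bench is pushed more than 30 mm or tipped over (distance of any of solvent, swabs, tape, pliers, tape_roll, spare_ring from where it was at the start of the episode above 0.03 m or angle between any of solvent, swabs, tape, pliers, tape_roll, spare_ring's own z axis and vertical above 0.6 rad).
It fails at once if the robot touches holder1 (contact force between any of the fingers, the arm and holder1 above 0.3 N).
It fails at once if the robot touches holder2 (contact force between any of the fingers, the arm and holder2 above 0.3 N).
It fails at once if the robot touches holder3 (contact force between any of the fingers, the arm and holder3 above 0.3 N).
It also fails if it takes over 67 s, if anything falls off the work surface, if the arm or the gripper's body presses on something with over 40 N, if the wrist force passes 120 N, or if a joint passes its speed limit or range.

## Working session

There is one attempt and no reset: what is moved stays moved. The work goes in short steps, Python scripts to look and compute and a tool call to move; the robot and the scene stay as the last step left them, time stands still between calls to the robot, and variables do not carry over. Pictures are saved under pics/ and viewed, at most 10 in all, crops included, and the job is handed in when it is done.

Besides the shell and the picture viewer there is one more tool, called after "Request:" in YAML: its name, and indented under it one key for each argument. arm_command: Moves the arm, as the interface text tells. Its arguments: {"type":"object","properties":{"commands":{"type":"array"},"newtons":{"type":"number"}},"required":["commands"]}

```bash
mkdir -p pics; python3 - <<'E'
from bench import *
import cv2
for n in("scene","top"):
    im=camera(n); cv2.imwrite(f"pics/{n}0.png",cv2.resize(im[:,:,::-1],(800,600),interpolation=cv2.INTER_CUBIC))
    c=get_calibration(n); print(n,c)
print(sense(),pinch_z)
E
```

```text
scene {'mtx': array([[402.26970252,   0.        , 262.25534047],
       [  0.        , 402.26970252, 185.53386254],
       [  0.        ,   0.        ,   1.        ]]), 'rvec': array([ 1.45595227,  2.16985089, -0.82368185]), 'tvec': array([ 0.21124312, -0.30349645,  1.50886966])}
top {'mtx': array([[357.73567643,   0.        , 256.1493734 ],
       [  0.        , 357.73567643, 188.10014701],
       [  0.        ,   0.        ,   1.        ]]), 'rvec': array([ 2.12662793, -2.17154976,  0.15634301]), 'tvec': array([0.02403263, 0.58463852, 0.98906586])}
{'time_s': 0.1, 'joints': array([ 1.29049997,  0.6157966 , -0.01262285,  1.42471617,  0.00809509,
        1.10339707, -0.0403768 ]), 'qd': array([-0.00084153, -0.00213104,  0.00072739, -0.00212162, -0.00048831,
        0.00066599, -0.00090059]), 'tau': array([ 2.97805991e-04, -4.60039687e+01,  2.09815800e-01, -1.66243780e+01,
       -6.11978257e-02,  1.69627229e-02,  9.47168701e-05]), 'position': array([ 0.1630421 , -0.6284938 ,  0.21762126]), 'tool_rot': array([-3.11408513e+00, -3.97451410e-01,  4.80325157e-04]), 'force': array([ 0.28355896, -0.108601  , -0.29074952]), 'ft_torque': array([-0.02711932, -0.00081297, -0.00960523]), 'grip_force': 0.0, 'opening': 0.9996419159129728} -0.0188
```

View pics/top0.png

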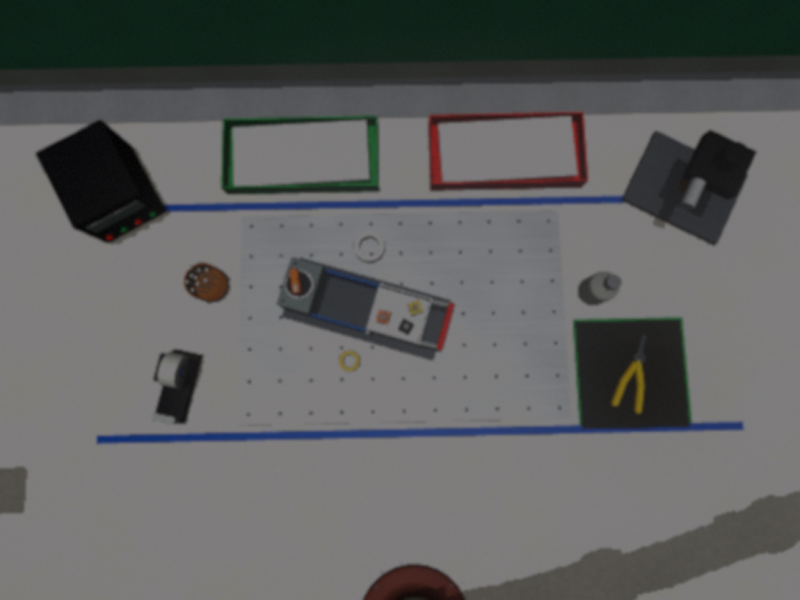

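View pics/scene0.png

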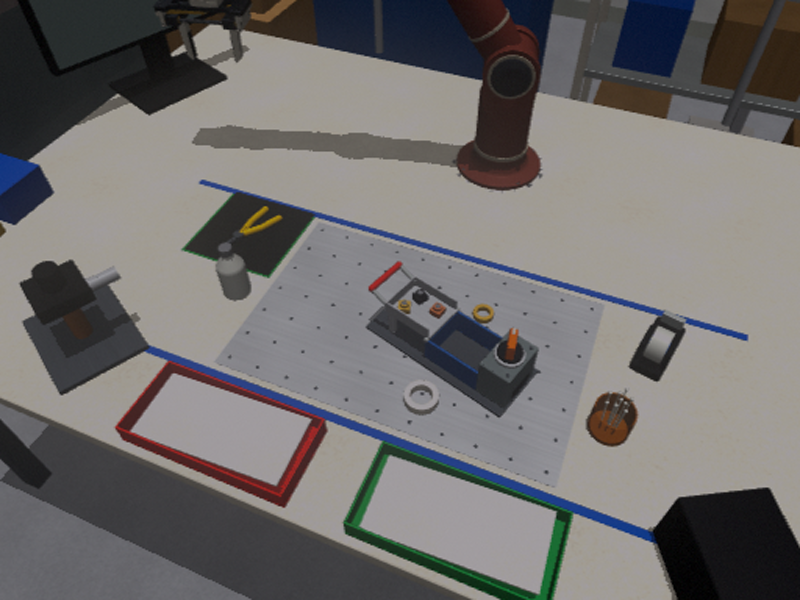

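The top view shows the red bar at about (446,326) and the orange wing at (294,280). The tray holds three holders near (383,317), (415,308) and (406,327). The robot is at the bottom, and nothing stands close to the feeder except the two rings. Next I'll measure the bar and wing.

```bash
cat > h.py <<'E'
import numpy as np,cv2
from bench import *
from scipy.spatial.transform import Rotation as R
from scipy.optimize import least_squares
def ray(n,uv,z):
    c=get_calibration(n);M=cv2.Rodrigues(c["rvec"])[0];o=-M.T@c["tvec"]
    d=M.T@np.linalg.inv(c["mtx"])@np.array([*uv,1.]);return o+d*(z-o[2])/d[2]
def proj(n,P):
    c=get_calibration(n);return cv2.projectPoints(np.float64(P),c["rvec"],c["tvec"],c["mtx"],None)[0][:,0]
def seg(im,h,box):
    hsv=cv2.cvtColor(im,cv2.COLOR_RGB2HSV);H=hsv[...,0].astype(int)
    m=((H>=h[0])&(H<=h[1]) if h[0]<h[1] else (H>=h[0])|(H<=h[1]))&(hsv[...,1]>140)&(hsv[...,2]>60)
    k=np.zeros_like(m);x0,y0,x1,y1=box;k[y0:y1,x0:x1]=1;m&=k
    v,u=np.nonzero(m);p=np.c_[u,v].astype(float);c=p.mean(0);w,V=np.linalg.eigh(np.cov((p-c).T));s=(p-c)@V[:,1]
    return c,len(p),c+V[:,1]*s.min(),c+V[:,1]*s.max()
E
python3 - <<'E'
from h import *
boxes={"top":[(270,185,300,230),(175,165,205,200)],"scene":[(230,160,262,192),(310,205,345,235)]}
for n in boxes:
    im=camera(n)
    for nm,h,b,z in(("bar",(170,4),boxes[n][0],.094),("wing",(3,18),boxes[n][1],.130)):
        c,k,a,e=seg(im,h,b);print(n,nm,k,c,a,e,*[ray(n,q,z)[:2].round(4) for q in(c,a,e)])
    x0,y0,x1,y1=(170,150,300,240) if n=="top" else (225,155,355,270)
    cr=cv2.resize(im[y0:y1,x0:x1,::-1],None,fx=5,fy=5,interpolation=cv2.INTER_CUBIC)
    cv2.imwrite(f"pics/{n}1.png",cv2.convertScaleAbs(cr,alpha=1.6))
E
```

```text
top bar 83 [284.38554217 208.54216867] [288.26055315 194.79161819] [280.36188988 222.82017566] [ 0.52   -0.0633] [ 0.5573 -0.0751] [ 0.4816 -0.0512]
top wing 55 [188.4        177.85454545] [186.79672685 172.05620616] [190.67696162 186.08932191] [0.6034 0.1906] [0.6191 0.1949] [0.5813 0.1844]
scene bar 83 [245.91566265 176.39759036] [255.92916758 167.91637043] [235.89936115 184.88117893] [ 0.5198 -0.066 ] [ 0.4783 -0.0528] [ 0.5597 -0.0787]
scene wing 94 [326.9893617  220.29787234] [328.69913445 210.29029337] [325.46000635 229.24943886] [0.6093 0.192 ] [0.5775 0.1873] [0.6366 0.1961]
```

View pics/top1.png

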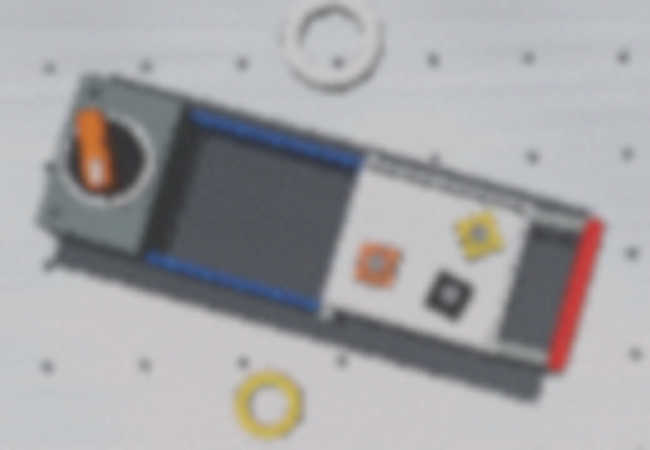

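View pics/scene1.png

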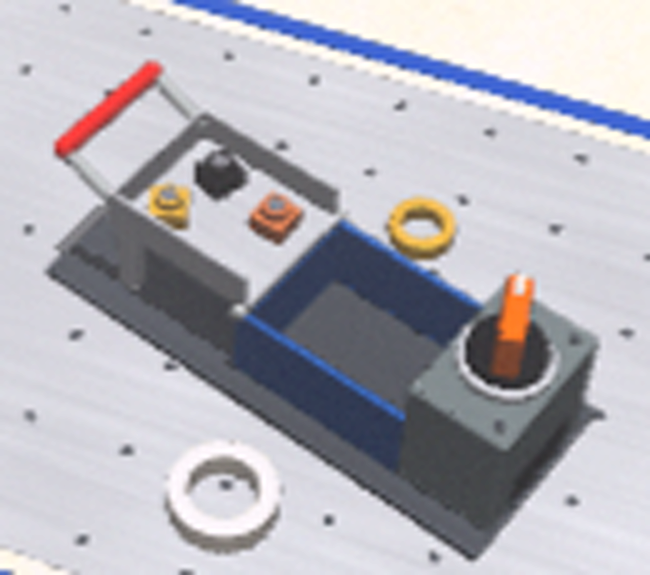

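The crops confirm the layout. In the top crop the wing runs from (90,112) to (98,188), with the white mark at the lower end. The bar centre is at about (0.520, -0.065), feeder yaw is about 72°, and the screw is about 2.1 rad backed off.

```bash
cat >> h.py <<'E'
def rel(p,yaw,ref=None):
    """print travel/angular from present pose to TCP p with tool y at world yaw deg, tool down"""
    s=sense(); p0,r0=(s["position"],R.from_rotvec(s["tool_rot"])) if ref is None else ref
    a=np.radians(yaw);y=np.array([np.cos(a),np.sin(a),0]);z=np.array([0,0,-1.]);T=R.from_matrix(np.c_[np.cross(y,z),y,z])
    print("travel",r0.inv().apply(np.array(p)-p0).round(4),"ang",np.degrees((r0.inv()*T).as_rotvec()).round(2));return np.array(p),T
E
python3 -c "
from h import *
rel([.520,-.0646,.19],72)"
```

```text
travel [ 0.4871 -0.4564  0.0287] ang [-3.0000e-02 -1.2000e-01 -1.4746e+02]
```

Request:
arm_command:
  commands:
    - {"travel": [0.04, -0.037, 0], "angular": [0, 0, -8], "jaw": 0.026}
    - {"travel": [0.08, -0.075, 0.003], "angular": [0, 0, -16.5], "jaw": 0.026}
    - {"travel": [0.11, -0.103, 0.006], "angular": [0, 0, -25], "jaw": 0.026}
    - {"travel": [0.14, -0.131, 0.008], "angular": [0, 0, -33.5], "jaw": 0.026}
    - {"travel": [0.17, -0.16, 0.01], "angular": [0, 0, -42], "jaw": 0.026}
    - {"travel": [0.2, -0.188, 0.012], "angular": [0, 0, -50.5], "jaw": 0.026}
    - {"travel": [0.23, -0.216, 0.014], "angular": [0, 0, -59], "jaw": 0.026}
    - {"travel": [0.26, -0.244, 0.016], "angular": [0, 0, -67.5], "jaw": 0.026}
    - {"travel": [0.29, -0.272, 0.018], "angular": [0, 0, -76], "jaw": 0.026}
    - {"travel": [0.32, -0.3, 0.02], "angular": [0, 0, -84.5], "jaw": 0.026}
    - {"travel": [0.35, -0.328, 0.022], "angular": [0, 0, -93], "jaw": 0.026}
    - {"travel": [0.38, -0.356, 0.024], "angular": [0, 0, -101.5], "jaw": 0.026}
    - {"travel": [0.41, -0.384, 0.026], "angular": [0, 0, -110], "jaw": 0.026}
    - {"travel": [0.44, -0.412, 0.028], "angular": [0, 0, -118.5], "jaw": 0.026}
    - {"travel": [0.465, -0.436, 0.029], "angular": [0, 0, -127], "jaw": 0.026}
    - {"travel": [0.487, -0.456, 0.029], "angular": [0, 0, -135.5], "jaw": 0.026}
    - {"travel": [0.487, -0.456, 0.029], "angular": [0, 0, -143], "jaw": 0.026}
    - {"travel": [0.487, -0.456, 0.029], "angular": [0, 0, -147.5], "jaw": 0.026}
    - {"travel": [0.487, -0.456, 0.029], "angular": [0, 0, -147.5], "jaw": 0.026}
    - {"travel": [0.487, -0.456, 0.029], "angular": [0, 0, -147.5], "jaw": 0.026}

```text
time_s: 2.2
position: [0.52, -0.0657, 0.1895]
tool_rot: [-0.494, -3.102, 0.0]
force: [-0.1, -0.6, -1.0]
opening: 0.278
grip_force: 0.0
```

```bash
python3 - <<'E'
from h import *
s=sense();print(s["time_s"],s["position"],s["tool_rot"],s["joints"],s["opening"]*.093)
im=camera("scene");x0,y0,x1,y1=(195,105,315,215)
cv2.imwrite("pics/s2.png",cv2.convertScaleAbs(cv2.resize(im[y0:y1,x0:x1,::-1],None,fx=5,fy=5,interpolation=cv2.INTER_CUBIC),alpha=1.6))
rel([.520,-.0646,.077],72)
E
```

```text
2.2 [ 0.51995467 -0.06573711  0.18952946] [-4.93762201e-01 -3.10219755e+00  6.81827926e-07] [ 0.57595038  0.54994888 -0.75305002  1.810543    0.45100592  0.96110289
  0.8862233 ] 0.025808785408215754
travel [0.0003 0.0012 0.1126] ang [-0.01 -0.01 -0.08]
```

View pics/s2.png

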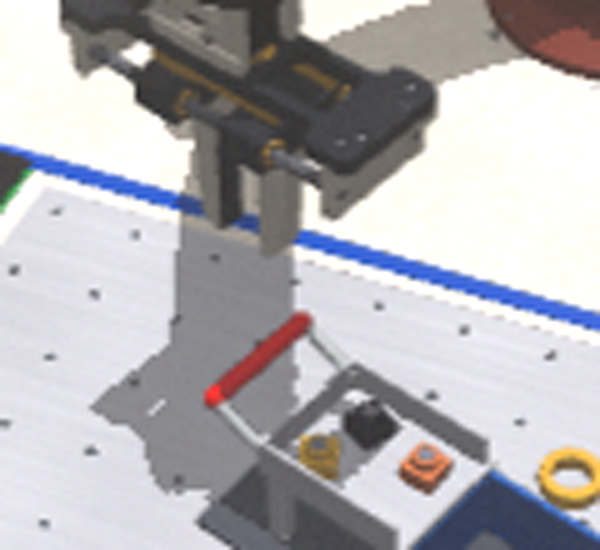

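The gripper is squarely above the bar, with the bar ends at crop (213,395) and (303,320). Now I'll descend and grip.

Request:
arm_command:
  commands:
    - {"travel": [0, 0.001, 0.03], "angular": [0, 0, 0], "jaw": 0.026}
    - {"travel": [0, 0.001, 0.06], "angular": [0, 0, 0], "jaw": 0.026}
    - {"travel": [0, 0.001, 0.08], "angular": [0, 0, 0], "jaw": 0.026}
    - {"travel": [0, 0.001, 0.095], "angular": [0, 0, 0], "jaw": 0.026}
    - {"travel": [0, 0.001, 0.105], "angular": [0, 0, 0], "jaw": 0.026}
    - {"travel": [0, 0.001, 0.112], "angular": [0, 0, 0], "jaw": 0.026}
    - {"travel": [0, 0.001, 0.112], "angular": [0, 0, 0], "jaw": 0.026}
    - {"travel": [0, 0.001, 0.112], "angular": [0, 0, 0], "jaw": 0.006}
    - {"travel": [0, 0.001, 0.112], "angular": [0, 0, 0], "jaw": 0.006}
    - {"travel": [0, 0.001, 0.112], "angular": [0, 0, 0], "jaw": 0.006}
    - {"travel": [0, 0.001, 0.112], "angular": [0, 0, 0], "jaw": 0.006}
  newtons: 12

```text
time_s: 3.35
position: [0.5208, -0.0649, 0.0783]
tool_rot: [0.49, 3.102, -0.001]
force: [0.5, -0.5, 3.0]
opening: 0.121
grip_force: 12.0
```

```bash
python3 - <<'E'
from h import *
s=sense();print(s["position"],s["force"],s["opening"]*.093,s["grip_force"])
for t in np.arange(.05,.66,.05):
    print(t.round(2),"y",round(-.13*np.cos(t)+.034*np.sin(t)+.13,4),"z",round(-(.13*np.sin(t)+.034*np.cos(t)-.034),4))
E
```

```text
[ 0.52083338 -0.06486867  0.07834504] [ 0.52949232 -0.45306351  2.99863683] 0.011259429823678288 12.00506329536438
0.05 y 0.0019 z -0.0065
0.1 y 0.004 z -0.0128
0.15 y 0.0065 z -0.019
0.2 y 0.0093 z -0.0251
0.25 y 0.0125 z -0.0311
0.3 y 0.0159 z -0.0369
0.35 y 0.0195 z -0.0425
0.4 y 0.0235 z -0.0479
0.45 y 0.0277 z -0.0532
0.5 y 0.0322 z -0.0582
0.55 y 0.0369 z -0.0629
0.6 y 0.0419 z -0.0675
0.65 y 0.0471 z -0.0717
```

Gripped. Now I'll raise the bar along its arc.

Request:
arm_command:
  commands:
    - {"travel": [0, 0.002, -0.0065], "angular": [0, 0, 0], "jaw": 0.006}
    - {"travel": [0, 0.004, -0.013], "angular": [0, 0, 0], "jaw": 0.006}
    - {"travel": [0, 0.0065, -0.019], "angular": [0, 0, 0], "jaw": 0.006}
    - {"travel": [0, 0.0093, -0.025], "angular": [0, 0, 0], "jaw": 0.006}
    - {"travel": [0, 0.0125, -0.031], "angular": [0, 0, 0], "jaw": 0.006}
    - {"travel": [0, 0.016, -0.037], "angular": [0, 0, 0], "jaw": 0.006}
    - {"travel": [0, 0.0195, -0.0425], "angular": [0, 0, 0], "jaw": 0.006}
    - {"travel": [0, 0.0235, -0.048], "angular": [0, 0, 0], "jaw": 0.006}
    - {"travel": [0, 0.0277, -0.053], "angular": [0, 0, 0], "jaw": 0.006}
    - {"travel": [0, 0.0322, -0.058], "angular": [0, 0, 0], "jaw": 0.006}
    - {"travel": [0, 0.037, -0.063], "angular": [0, 0, 0], "jaw": 0.006}
    - {"travel": [0, 0.042, -0.0675], "angular": [0, 0, 0], "jaw": 0.006}
    - {"travel": [0, 0.042, -0.0675], "angular": [0, 0, 0], "jaw": 0.006}
    - {"travel": [0, 0.042, -0.0675], "angular": [0, 0, 0], "jaw": 0.006}
    - {"travel": [0, 0.042, -0.0675], "angular": [0, 0, 0], "jaw": 0.006}
    - {"travel": [0, 0.042, -0.0675], "angular": [0, 0, 0], "jaw": 0.006}
    - {"travel": [0, 0.042, -0.0675], "angular": [0, 0, 0], "jaw": 0.006}

```text
time_s: 5.05
position: [0.5323, -0.0277, 0.1462]
tool_rot: [-0.493, -3.101, 0.01]
force: [-1.9, -7.8, 7.0]
opening: 0.124
grip_force: 12.0
```

```bash
python3 - <<'E'
from h import *
im=camera("scene");x0,y0,x1,y1=(195,105,355,225)
cv2.imwrite("pics/s3.png",cv2.convertScaleAbs(cv2.resize(im[y0:y1,x0:x1,::-1],None,fx=5,fy=5,interpolation=cv2.INTER_CUBIC),alpha=1.6))
E
```

```text
(no output)
```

View pics/s3.png

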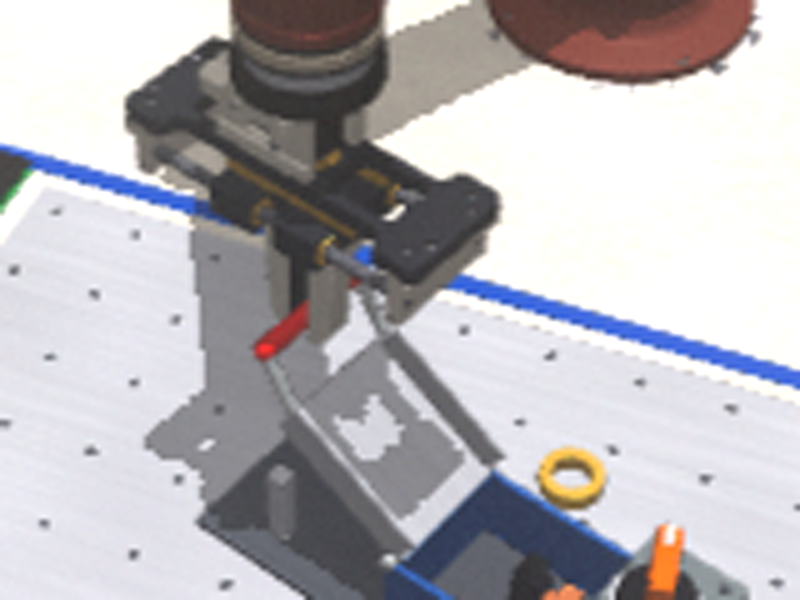

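The tray at crop (380,430) is empty, and the holders are in the hopper around (530-570,580). Lowering along the same arc.

Request:
arm_command:
  commands:
    - {"travel": [0, -0.005, 0.0045], "angular": [0, 0, 0], "jaw": 0.006}
    - {"travel": [0, -0.0098, 0.0095], "angular": [0, 0, 0], "jaw": 0.006}
    - {"travel": [0, -0.0143, 0.0145], "angular": [0, 0, 0], "jaw": 0.006}
    - {"travel": [0, -0.0185, 0.0195], "angular": [0, 0, 0], "jaw": 0.006}
    - {"travel": [0, -0.0225, 0.025], "angular": [0, 0, 0], "jaw": 0.006}
    - {"travel": [0, -0.026, 0.0305], "angular": [0, 0, 0], "jaw": 0.006}
    - {"travel": [0, -0.0295, 0.0365], "angular": [0, 0, 0], "jaw": 0.006}
    - {"travel": [0, -0.0327, 0.0425], "angular": [0, 0, 0], "jaw": 0.006}
    - {"travel": [0, -0.0355, 0.0485], "angular": [0, 0, 0], "jaw": 0.006}
    - {"travel": [0, -0.038, 0.0545], "angular": [0, 0, 0], "jaw": 0.006}
    - {"travel": [0, -0.04, 0.061], "angular": [0, 0, 0], "jaw": 0.006}
    - {"travel": [0, -0.042, 0.067], "angular": [0, 0, 0], "jaw": 0.006}
    - {"travel": [0, -0.042, 0.0675], "angular": [0, 0, 0], "jaw": 0.006}
    - {"travel": [0, -0.042, 0.0675], "angular": [0, 0, 0], "jaw": 0.026}
    - {"travel": [0, -0.042, 0.0675], "angular": [0, 0, 0], "jaw": 0.026}
    - {"travel": [0, -0.042, 0.0675], "angular": [0, 0, 0], "jaw": 0.026}
    - {"travel": [0, -0.042, 0.0475], "angular": [0, 0, 0], "jaw": 0.026}
    - {"travel": [0, -0.042, 0.0175], "angular": [0, 0, 0], "jaw": 0.026}
    - {"travel": [0, -0.042, -0.0225], "angular": [0, 0, 0], "jaw": 0.026}
    - {"travel": [0, -0.042, -0.0525], "angular": [0, 0, 0], "jaw": 0.026}

```text
time_s: 7.1
position: [0.5206, -0.0628, 0.1995]
tool_rot: [0.487, 3.103, 0.003]
force: [0.7, -0.2, -0.9]
opening: 0.274
grip_force: 0.0
```

```bash
python3 - <<'E'
from h import *
s=sense();print(s["position"],s["joints"].round(2))
im=camera("scene");x0,y0,x1,y1=(225,155,355,255)
cv2.imwrite("pics/s4.png",cv2.convertScaleAbs(cv2.resize(im[y0:y1,x0:x1,::-1],None,fx=6,fy=6,interpolation=cv2.INTER_CUBIC),alpha=1.7))
# wing-angle fit by projecting the top-face outline
for n in("scene","top"):
    for g in(187,190,193,196,199):
        a=np.radians(g);d=np.array([np.cos(a),np.sin(a),0]);c=np.array([.6023,.1905,.133]);p=proj(n,[c+.021*d,c-.021*d]);print(n,g,p.round(1).tolist())
rel([.6023,.1905,.20],103)
E
```

```text
[ 0.52060993 -0.06282699  0.19953835] [ 0.58  0.54 -0.77  1.8   0.44  0.98  0.89]
scene 187 [[328.7, 210.8], [326.0, 223.9]]
scene 190 [[328.2, 210.7], [326.4, 224.0]]
scene 193 [[327.8, 210.6], [326.9, 224.1]]
scene 196 [[327.3, 210.6], [327.3, 224.1]]
scene 199 [[326.9, 210.6], [327.8, 224.2]]
top 187 [[189.1, 185.9], [187.3, 170.3]]
top 190 [[189.6, 185.8], [186.9, 170.4]]
top 193 [[190.0, 185.7], [186.5, 170.5]]
top 196 [[190.4, 185.6], [186.1, 170.6]]
top 199 [[190.8, 185.5], [185.7, 170.7]]
travel [0.0027 0.2648 0.005 ] ang [  0.09   0.58 -30.87]
```

View pics/s4.png

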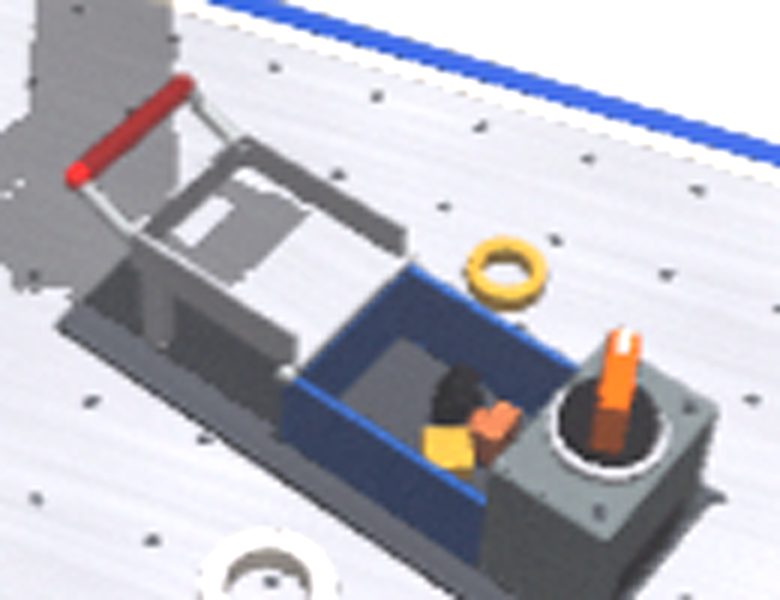

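All three holders are in the hopper: black (458,395), copper (495,430) and brass (448,447). The tray is level. The wing's top runs from (626,335) to (616,405), a heading of about 191°. Next I'll move above the screw.

Request:
arm_command:
  commands:
    - {"travel": [0.001, 0.03, 0], "angular": [0, 0, -4], "jaw": 0.05}
    - {"travel": [0.001, 0.07, 0], "angular": [0, 0, -8], "jaw": 0.05}
    - {"travel": [0.001, 0.11, 0], "angular": [0, 0, -12], "jaw": 0.05}
    - {"travel": [0.002, 0.15, 0], "angular": [0, 0, -16], "jaw": 0.05}
    - {"travel": [0.002, 0.19, 0], "angular": [0, 0, -20], "jaw": 0.05}
    - {"travel": [0.0027, 0.23, 0], "angular": [0, 0, -24], "jaw": 0.05}
    - {"travel": [0.0027, 0.255, 0], "angular": [0.1, 0.6, -29], "jaw": 0.05}
    - {"travel": [0.0027, 0.265, 0.005], "angular": [0.1, 0.6, -29], "jaw": 0.05}
    - {"travel": [0.0027, 0.265, 0.005], "angular": [0.1, 0.6, -29], "jaw": 0.05}
    - {"travel": [0.0027, 0.265, 0.005], "angular": [0.1, 0.6, -29], "jaw": 0.05}

```text
time_s: 8.15
position: [0.5991, 0.1868, 0.1919]
tool_rot: [0.298, -3.115, 0.003]
force: [0.0, -0.8, 1.1]
opening: 0.542
grip_force: 0.0
```

```bash
python3 - <<'E'
from h import *
s=sense();print(s["time_s"],s["joints"].round(2),s["force"])
im=camera("scene");x0,y0,x1,y1=(265,115,385,240)
cv2.imwrite("pics/s5.png",cv2.convertScaleAbs(cv2.resize(im[y0:y1,x0:x1,::-1],None,fx=4.6,fy=4.6,interpolation=cv2.INTER_CUBIC),alpha=1.7))
rel([.6023,.1905,.105],101)
E
```

```text
8.15 [ 0.12  0.74 -0.83  1.5   0.56  1.17  0.94] [ 0.0395177  -0.82229279  1.11524986]
travel [-0.0046  0.0037  0.0872] ang [-0.05 -0.66 -0.13]
```

View pics/s5.png

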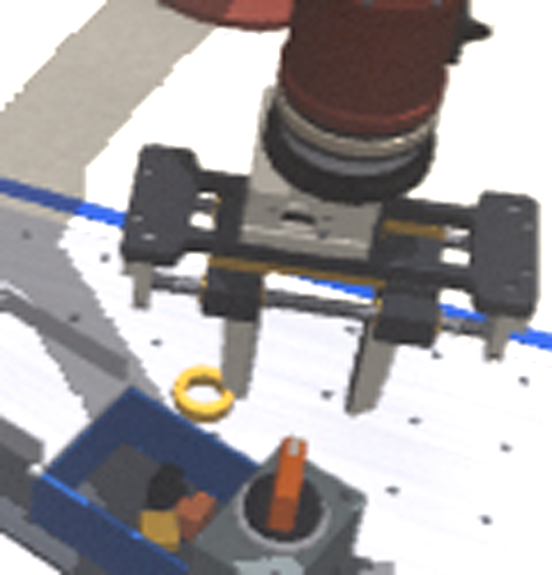

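The fingers straddle the wing at (290,480). I'll descend and check the pose before closing.

Request:
arm_command:
  commands:
    - {"travel": [-0.002, 0.003, 0.02], "angular": [0, -0.6, 0], "jaw": 0.05}
    - {"travel": [-0.002, 0.003, 0.045], "angular": [0, -0.6, 0], "jaw": 0.05}
    - {"travel": [-0.002, 0.003, 0.065], "angular": [0, -0.6, 0], "jaw": 0.05}
    - {"travel": [-0.002, 0.003, 0.08], "angular": [0, -0.6, 0], "jaw": 0.05}
    - {"travel": [-0.002, 0.003, 0.086], "angular": [0, -0.6, 0], "jaw": 0.05}
    - {"travel": [-0.002, 0.003, 0.086], "angular": [0, -0.6, 0], "jaw": 0.05}
    - {"travel": [-0.002, 0.003, 0.086], "angular": [0, -0.6, 0], "jaw": 0.05}
    - {"travel": [-0.002, 0.003, 0.086], "angular": [0, -0.6, 0], "jaw": 0.05}

```text
time_s: 9.0
position: [0.6007, 0.1921, 0.1079]
tool_rot: [-0.302, 3.125, 0.003]
force: [0.3, -0.7, -0.3]
opening: 0.54
grip_force: 0.0
```

```bash
python3 - <<'E'
from h import *
s=sense();print(s["position"],s["joints"].round(2),s["force"],s["qd"].round(3))
rel([.6023,.1905,.105],101)
E
```

```text
[0.60067813 0.19207476 0.10787169] [ 0.09  0.82 -0.78  1.59  0.65  1.    0.87] [ 0.26344497 -0.6629857  -0.28595224] [-0.004  0.     0.001  0.002  0.001 -0.001 -0.   ]
travel [-0.0013 -0.0019  0.0029] ang [0.09 0.12 0.03]
```

Request:
arm_command:
  commands:
    - {"travel": [-0.001, -0.002, 0.002], "angular": [0, 0, 0], "jaw": 0.03}
    - {"travel": [-0.001, -0.002, 0.002], "angular": [0, 0, 0], "jaw": 0.02}
    - {"travel": [-0.001, -0.002, 0.002], "angular": [0, 0, 0], "jaw": 0.008}
    - {"travel": [-0.001, -0.002, 0.002], "angular": [0, 0, 0], "jaw": 0.008}
    - {"travel": [-0.001, -0.002, 0.002], "angular": [0, 0, 0], "jaw": 0.008}
    - {"travel": [-0.001, -0.002, 0.002], "angular": [0, 0, 0], "jaw": 0.008}
  newtons: 30

```text
time_s: 9.6
position: [0.601, 0.1916, 0.1048]
tool_rot: [-0.304, 3.127, 0.006]
force: [-0.8, 2.1, -1.1]
opening: 0.152
grip_force: 29.8
```

```bash
python3 - <<'E'
from h import *
s=sense();print(s["position"],s["joints"].round(2),s["force"],s["ft_torque"],s["opening"]*.093,s["grip_force"])
y=R.from_rotvec(s["tool_rot"]).as_matrix()[:,1];print(np.degrees(np.arctan2(y[1],y[0])))
E
```

```text
[0.60096844 0.19158571 0.10475867] [ 0.09  0.82 -0.78  1.59  0.65  1.    0.87] [-0.7944773   2.12181896 -1.11945657] [ 0.59578548 -0.02717149 -0.01710873] 0.014135586652487368 29.808609187602997
101.11843083523902
```

Request:
arm_command:
  commands:
    - {"travel": [0, 0, 0], "angular": [0, 0, 5], "jaw": 0.008}
    - {"travel": [0, 0, 0], "angular": [0, 0, 12], "jaw": 0.008}
    - {"travel": [0, 0, 0], "angular": [0, 0, 19], "jaw": 0.008}
    - {"travel": [0, 0, 0], "angular": [0, 0, 26], "jaw": 0.008}
    - {"travel": [0, 0, 0], "angular": [0, 0, 33], "jaw": 0.008}
    - {"travel": [0, 0, 0], "angular": [0, 0, 40], "jaw": 0.008}
    - {"travel": [0, 0, 0], "angular": [0, 0, 47], "jaw": 0.008}
    - {"travel": [0, 0, 0], "angular": [0, 0, 54], "jaw": 0.008}
    - {"travel": [0, 0, 0], "angular": [0, 0, 61], "jaw": 0.008}
    - {"travel": [0, 0, 0], "angular": [0, 0, 68], "jaw": 0.008}
    - {"travel": [0, 0, 0], "angular": [0, 0, 75], "jaw": 0.008}
    - {"travel": [0, 0, 0], "angular": [0, 0, 82], "jaw": 0.008}
    - {"travel": [0, 0, 0], "angular": [0, 0, 89], "jaw": 0.008}
    - {"travel": [0, 0, 0], "angular": [0, 0, 96], "jaw": 0.008}
    - {"travel": [0, 0, 0], "angular": [0, 0, 100], "jaw": 0.008}
    - {"travel": [0, 0, 0], "angular": [0, 0, 100], "jaw": 0.008}
    - {"travel": [0, 0, 0], "angular": [0, 0, 100], "jaw": 0.008}
    - {"travel": [0, 0, 0], "angular": [0, 0, 100], "jaw": 0.008}

```text
time_s: 11.4
position: [0.5985, 0.1885, 0.1047]
tool_rot: [-2.199, -2.24, 0.01]
force: [-5.1, -2.2, 4.4]
opening: 0.148
grip_force: 29.8
```

```bash
cat > st.py <<'E'
from h import *
s=sense();print(s["position"],s["joints"].round(2),s["force"].round(1),s["ft_torque"].round(3),s["opening"]*.093,s["grip_force"])
y=R.from_rotvec(s["tool_rot"]).as_matrix()[:,1];print(np.degrees(np.arctan2(y[1],y[0])))
E
python3 st.py
```

```text
[0.59848746 0.18849866 0.10474947] [-0.16  0.72 -0.31  1.61  0.27  0.86 -0.56] [-5.1 -2.2  4.4] [-0.416  0.939 -0.07 ] 0.013797583759271455 29.805774986743927
1.053646754639063
```

The torque is still only screw friction, so it isn't seated yet. I'll continue gently.

Request:
arm_command:
  commands:
    - {"travel": [0, 0, 0], "angular": [0, 0, 4], "jaw": 0.008}
    - {"travel": [0, 0, 0], "angular": [0, 0, 8], "jaw": 0.008}
    - {"travel": [0, 0, 0], "angular": [0, 0, 12], "jaw": 0.008}
    - {"travel": [0, 0, 0], "angular": [0, 0, 15], "jaw": 0.008}
    - {"travel": [0, 0, 0], "angular": [0, 0, 17], "jaw": 0.008}
    - {"travel": [0, 0, 0], "angular": [0, 0, 19], "jaw": 0.008}
    - {"travel": [0, 0, 0], "angular": [0, 0, 21], "jaw": 0.008}
    - {"travel": [0, 0, 0], "angular": [0, 0, 21], "jaw": 0.008}
    - {"travel": [0, 0, 0], "angular": [0, 0, 21], "jaw": 0.008}

```text
time_s: 12.3
position: [0.5976, 0.1884, 0.1047]
tool_rot: [-2.568, -1.808, 0.014]
force: [-7.0, -1.9, 5.9]
opening: 0.151
grip_force: 30.9
```

```bash
python3 st.py
```

```text
[0.59757999 0.18836842 0.10472303] [-0.22  0.71 -0.21  1.61  0.19  0.85 -0.85] [-7.  -1.9  5.9] [-0.59   1.3    0.623] 0.014030008254308293 30.87233930826187
-19.70723009140135
```

Request:
arm_command:
  commands:
    - {"travel": [0, 0, 0], "angular": [0, 0, 1], "jaw": 0.008}
    - {"travel": [0, 0, 0], "angular": [0, 0, 2], "jaw": 0.008}
    - {"travel": [0, 0, 0], "angular": [0, 0, 2], "jaw": 0.008}
    - {"travel": [0, 0, 0], "angular": [0, 0, 2], "jaw": 0.008}

```text
time_s: 12.7
position: [0.5975, 0.1882, 0.1047]
tool_rot: [-2.599, -1.763, 0.015]
force: [-7.5, -2.1, 6.5]
opening: 0.155
grip_force: 31.9
```

```bash
python3 st.py
```

```text
[0.59753494 0.18819305 0.10472351] [-0.22  0.71 -0.2   1.61  0.18  0.85 -0.87] [-7.5 -2.1  6.5] [-0.597  1.337  0.696] 0.01438459007128338 31.913209995254874
-21.6832067585575
```

The screw is seated: the torque rose to 0.7 N·m and the jaws are being wedged open. The seat is at yaw of about -18°. Backing off to about +72°.

Request:
arm_command:
  commands:
    - {"travel": [0, 0, 0], "angular": [0, 0, -4], "jaw": 0.008}
    - {"travel": [0, 0, 0], "angular": [0, 0, -10], "jaw": 0.008}
    - {"travel": [0, 0, 0], "angular": [0, 0, -17], "jaw": 0.008}
    - {"travel": [0, 0, 0], "angular": [0, 0, -24], "jaw": 0.008}
    - {"travel": [0, 0, 0], "angular": [0, 0, -31], "jaw": 0.008}
    - {"travel": [0, 0, 0], "angular": [0, 0, -38], "jaw": 0.008}
    - {"travel": [0, 0, 0], "angular": [0, 0, -45], "jaw": 0.008}
    - {"travel": [0, 0, 0], "angular": [0, 0, -52], "jaw": 0.008}
    - {"travel": [0, 0, 0], "angular": [0, 0, -59], "jaw": 0.008}
    - {"travel": [0, 0, 0], "angular": [0, 0, -66], "jaw": 0.008}
    - {"travel": [0, 0, 0], "angular": [0, 0, -73], "jaw": 0.008}
    - {"travel": [0, 0, 0], "angular": [0, 0, -80], "jaw": 0.008}
    - {"travel": [0, 0, 0], "angular": [0, 0, -86], "jaw": 0.008}
    - {"travel": [0, 0, 0], "angular": [0, 0, -91], "jaw": 0.008}
    - {"travel": [0, 0, 0], "angular": [0, 0, -94], "jaw": 0.008}
    - {"travel": [0, 0, 0], "angular": [0, 0, -94], "jaw": 0.008}
    - {"travel": [0, 0, 0], "angular": [0, 0, -94], "jaw": 0.008}
    - {"travel": [0, 0, 0], "angular": [0, 0, -94], "jaw": 0.008}
    - {"travel": [0, 0, 0], "angular": [0, 0, -94], "jaw": 0.008}

```text
time_s: 14.6
position: [0.6013, 0.1902, 0.1047]
tool_rot: [-0.49, -3.103, -0.002]
force: [-1.0, 1.3, 0.4]
opening: 0.145
grip_force: 29.9
```

```bash
python3 st.py; python3 - <<'E'
from h import *
P=[]
for n,(x0,y0,x1,y1) in(("scene",(275,150,375,250)),("top",(150,130,250,230))):
    P.append(cv2.resize(camera(n)[y0:y1,x0:x1,::-1],(400,400),interpolation=cv2.INTER_CUBIC))
cv2.imwrite("pics/f.png",cv2.convertScaleAbs(np.hstack(P),alpha=1.7));print(np.abs(sense()["qd"]).max())
E
```

```text
[0.60133306 0.19017875 0.10474794] [ 0.03  0.79 -0.65  1.6   0.55  0.95  0.45] [-1.   1.3  0.4] [ 0.306 -0.111  0.021] 0.01350065591843913 29.90837037563324
72.04244654610974
0.0011004908376530482
```

View pics/f.png

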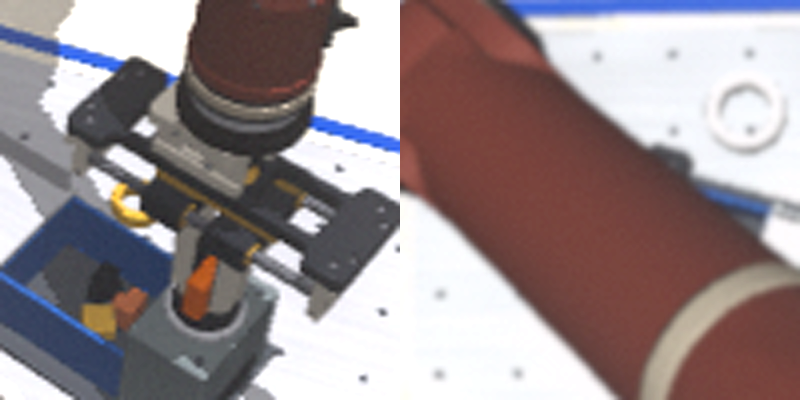

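The wing at (200,290) is gripped between the pads and stands across the feeder, a quarter turn from its seat. The three holders lie in the hopper at about (105,295), and everything is still.

```bash
python3 -c "
from bench import *
print(finish_job())"
```

```text
the job is handed in; nothing more can be done
None
```

The job is handed in: all three holders are in the hopper, the tray is level, and the gate screw was seated, backed off about a quarter turn and is still gripped at about 30 N; no verdict was returned.

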